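Aim the beam selector, then swing the shutter open

ROBOT

A 7-joint arm with a two-finger parallel gripper is mounted at the origin on a cart in front of the work surface, level with it; the furniture and walls round the work are solid. World frame = base frame: x ahead of the robot, y to its left, z up, the work surface at z = 0. Lengths are in m, angles in rad, forces in N, time in s.
With the tool pointing down it reaches from about 0.4 to 0.85 m from the base axis. Payload 4.5 kg.
Tool frame: the origin (TCP) lies at the very end of the fingers, on their centre line; the grasp point (between the pads) lies 19 mm behind it (tcp_to_grasp is the z of the grasp point in the tool frame, in m); z points along the fingers, y is the line along which they close (so a half turn about z gives the same grasp; the last joint's range is limited). The gripper opens to 88 mm and grips with 3 to 60 N. Pads are 18 mm wide; open, the fingers measure 123 mm over their backs; the gripper's body (75 mm by 187 mm) begins 45 mm behind the grasp point.
Start: joints at [-1.186, 0.689, -0.195, 1.565, 0.157, 0.902, -0.215], TCP at [0.215, 0.587, 0.239] pointing down, gripper open.
Joint ranges: [-3.01, 3.01], [-0.46, 2.08], [-1.47, 1.51], [0.13, 2.56], [-1, 4.14], [0.04, 2.09], [-2.66, 2.66]. Speed limits (rad/s): [2.57, 2.57, 3.14, 3.14, 3.14, 3.14, 3.14].

INTERFACE

Orientations are given as a unit quaternion [x, y, z, w].
In Python, from plant import * gives the robot as it stands. The module is installed in compiled form; this text tells all that it offers.
- The arm moves only by the shell command python3 -m jog 'ROWS' [OPENING] [FORCE]. ROWS is JSON, a list that holds one entry, the list of rows, each a list of 6 numbers: the shift along the tool's x, y, z in m, then the turn, a rotation vector about the tool's x, y, z in rad. In form: [[[dx, dy, dz, ax, ay, az], ...]]. A call has 1 to 12 rows; each row shifts and turns the commanded pose from where the row before left it, along the tool's axes as they then stand; what a row does not reach is not made up. A row lasts 1/8 s, in which the tool goes at most 62.5 mm and 10.7 degrees, less where a joint would pass 70% of its speed; a pose out of reach is approached as far as the arm can. A call with a gripper value outside its range is refused whole. OPENING is the finger opening in m, from 0 to 0.0881, set as the call begins (- or left out, the last holds). The fingers move at their own pace and stop on an object; FORCE is the grip in N (left out, the last holds). Time passes only in rows, so rows that do not move let the fingers close. It gives the time, the measured TCP pose, the force, the opening and the grip force at its end, in the units of the state.
- get_state(): the state, without advancing time (a new reading comes with each control period).
- snapshot(name): name is "scene" or "side" or "wrist"; returns a dict with "frame" (480x640x3 uint8, red, green, blue), "mtx" (3x3 intrinsics, pixels), "D" ([k1, k2, p1, p2, k3] as OpenCV has them; the pictures are not rectified), "xyz" and "orientation" of the camera in the world; the wrist camera has in their place "mount" (4x4, takes a point from camera to tool coordinates, whose origin is the TCP and whose axes are the flange's). Camera axes: x right, y down, z forward; pixel columns grow to the right and rows downward; lengths in m; the calibration is good to about 2 mm. A picture is of the moment at which its call begins: read the wrist's pose just before it. There is no depth.
- finish_job(): hands the job in; it is judged then, once.
The state is a dict: "clock": time; "q": joint angles; "qd": joint speeds; "joint_torque": joint torques, N m; "tool_pos": TCP position; "eef_rot": TCP orientation; "contact_force": force on the tool from outside, world axes, zero at the start; "moment": the same for the moment, N m; "opening": opening from 0.0 (shut) to 1.0 (fully open); "finger_force": force on a finger pad.
Only numpy, scipy, OpenCV 4.12 (cv2) and the standard library are available. Lean on these libraries where they do the work, as an engineer would, in place of code of your own. Each camera call takes 0.05 s, during which the arm holds its last target. There are 200 camera calls.

TASK

Push the spoked wheel of the beam selector round with a finger until its long pointer points straight at the middle of the upright black lens tube; then push the arm of the beam shutter round until it is fully open, at its stop. The shutter must stay shut until the pointer is aimed. Only push: do not grip the spokes or the arm, and do not shift the lens tube or anything else standing on the table.

Things in the scene. Friction and masses are not known exactly. Their poses are not given: they have to be found in the camera images.
- hub (a point): Beam selector on the robot's right: a wheel lying flat on a base bolted to the table. Point on its vertical axis, at mid-height of the spokes. Base plate 90 x 90 mm, 14 mm high with bolts; housing 74 mm across to 38 mm; black hub 48 mm across to 71 mm. Four level aluminium bars, 10 mm wide, 46 to 60 mm above the table, at right angles: three spokes 80 mm long, one pointer 111 mm long.
- pointer_tip (a point): Tip of the long pointer, 111 mm from the wheel's axis, 53 mm above the table. Its x axis points outward along the pointer, z up, y to the pointer's left seen from the hub. The three plain spokes stand at 90, 180 and 270 degrees from the pointer. Under and between the bars, outside the housing, is free space down to the base plate.
- wheel (a joint): Turn of the selector wheel in rad, growing anticlockwise seen from above; 0 when the pointer points along world +x. No stop within a full turn either way, no spring: stiff friction (about 0.12 N m) keeps it where it is left. Each bar consists of two halves, left and right (solids wheel_c2 to wheel_c11, in pairs).
- tube_centre (a point): Centre (half-way up its axis) of the upright lens tube: black, round, knurled, with a thread at the top, 30 mm across, 37 mm high, loose on the table about 145 mm from the wheel's axis. It is one of three things standing round the selector; the others are a black cube and a bright steel post, and which stands where changes.
- shutter_pivot (a point): Beam shutter on the robot's left: a flat arm that swings level about a vertical pin on a base bolted to the table. Point on the pin's axis at mid-height of the arm, 53 mm above the table. Base plate 70 x 56 mm, 14 mm high with bolts; pin 25 mm across; black hub 28 mm across to 66 mm.
- shutter_arm (a point): Point on the shutter arm 60 mm from the pin's axis, 53 mm above the table. Its x axis points outward along the arm. The arm is an aluminium bar 10 mm wide, 47 to 59 mm above the table, reaching 88 mm from the axis; at its end a black upright blade 6 mm thick covers 87 to 117 mm from the axis, 28 to 78 mm above the table.
- shutter (a joint): Swing of the shutter arm in rad: 0 shut (at one stop), 1.4 fully open (at the other stop); it grows anticlockwise seen from above. No spring, friction about 0.10 N m. Shut, the arm points roughly to the robot's right; it opens by swinging away from the robot. Arm and blade consist of a left and a right half (shutter_c2 to shutter_c5, in pairs).
- lens_cube: Loose black lens cube, 29 x 29 x 32 mm, about 145 mm from the wheel's axis. Leave alone. Origin under its centre.
- steel_post: Loose bright steel post, upright, 19 mm across, 36 mm high, about 145 mm from the wheel's axis. Leave alone. Origin under its centre.
- post_holder: Loose black post holder, upright, 24 mm across with side screws, 66 mm high, between and beyond selector and shutter. Leave alone. Origin under its centre.
- tape: Loose roll of black tape lying flat, 64 mm across, 19 mm high, at the back left. Leave alone. Origin under its centre.
- short_post: Loose short steel post lying down, 42 x 13 x 13 mm, near the front edge. Leave alone. Origin under its centre.
- driver: Loose screwdriver lying down, 160 mm long, 21 mm high, at the back. Leave alone. Origin under its centre.
Not all that is in view belongs to the job. What is shaped like the part that bears tube_centre but red is not meant.

How it is judged:
By the outcome, as a careful person would: the job done as asked, in the order asked, and still so for the second after the job is handed in, with the robot touching nothing.
It also fails if it takes over 58 s, if anything falls off the work surface, if the arm or the gripper's body presses on something with over 40 N, if the wrist force passes 120 N, or if a joint passes its speed limit or range.

## Working session

There is one attempt and no reset: what is moved stays moved. The work goes in short steps, Python scripts to look and compute and a shell command to move; the robot and the scene stay as the last step left them, time stands still between calls to the robot, and variables do not carry over. Pictures are saved under pics/ and viewed, at most 10 in all, crops included, and the job is handed in when it is done.

```bash
mkdir -p pics; cat > h.py <<'E'
from plant import *
import numpy as np, cv2
from scipy.spatial.transform import Rotation as R
def shot(n,f):
    s=snapshot(n); cv2.imwrite('pics/'+f,s['frame'][:,:,::-1]); np.save('pics/'+f+'.npy',s,allow_pickle=True); return s
def load(f): return np.load('pics/'+f+'.npy',allow_pickle=True).item()
def pose(s):
    o=np.array(s['orientation'],float)
    r=o if o.shape==(3,3) else R.from_quat(o).as_matrix()
    return r,np.array(s['xyz'],float)
def px2w(s,uv,z):
    r,t=pose(s); p=cv2.undistortPoints(np.array(uv,float).reshape(-1,1,2),np.array(s['mtx']),np.array(s['D'])).reshape(-1,2)
    d=np.c_[p,np.ones(len(p))]@r.T
    return t+d*((z-t[2])/d[:,2])[:,None]
def w2px(s,P):
    r,t=pose(s); rv=cv2.Rodrigues(r.T)[0]
    return cv2.projectPoints(np.array(P,float).reshape(-1,3),rv,-r.T@t,np.array(s['mtx']),np.array(s['D']))[0].reshape(-1,2)
E
python3 - <<'E'
from h import *
for n in('scene','side'):
    s=shot(n,n+'0.png'); print(n,s['xyz'],s['orientation'])
s=get_state(); print(s)
E
```

```text
scene [1.42230533 0.38676456 0.93753346] [ 0.51125518  0.75990335 -0.33887702 -0.21523804]
side [ 0.20683109 -1.15375514  0.82609715] [ 0.86440273 -0.13148126  0.06427587 -0.48102933]
{'clock': 0.1, 'q': array([-1.18621886,  0.6898881 , -0.19451003,  1.56623308,  0.15733247,
        0.90251051, -0.21511757]), 'qd': array([ 0.00063352, -0.00149059, -0.0001209 , -0.00322064, -0.00069342,
       -0.00029894, -0.0020523 ]), 'joint_torque': array([-2.65355513e-03, -5.28505790e+01, -1.27160087e+00, -1.53837097e+01,
       -5.26260165e-02,  2.04872267e-03,  4.28900034e-05]), 'tool_pos': array([0.21462752, 0.58638936, 0.23799934]), 'eef_rot': array([ 1.74456265e-01,  9.84664580e-01, -8.20105867e-04, -6.70016291e-05]), 'contact_force': array([-0.03628528, -0.26440474,  0.26757156]), 'moment': array([-0.05129259,  0.01088246,  0.06255576]), 'finger_force': 0.0, 'opening': 0.9994357244744362}
```

View pics/scene0.png

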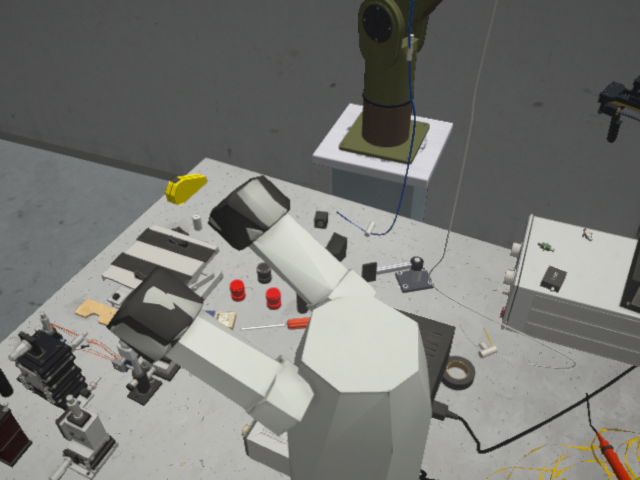

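View pics/side0.png

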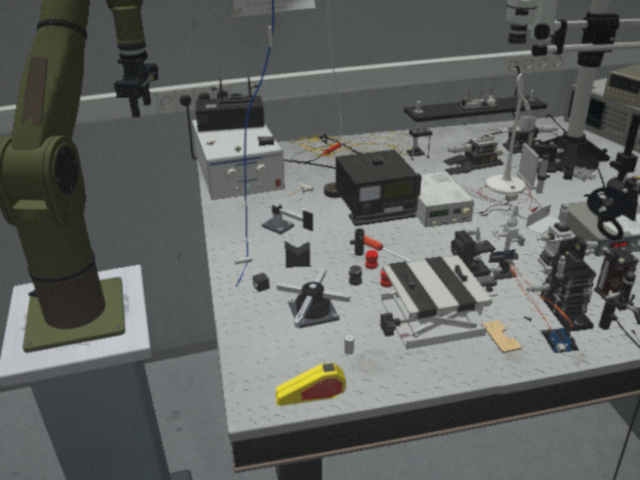

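The scene camera is largely blocked by a white lamp arm. The side view shows the selector hub at about (313,287) and the shutter at (278,220). Around the selector are a black round part (355,275), a cube (261,282) and a steel post (348,345). Red look-alikes stand at (372,259) and (386,277). I'll enlarge to confirm.

```bash
python3 - <<'E'
from h import *
s=load('side0.png')
f=s['frame'][195:365,235:415,::-1]
cv2.imwrite('pics/c1.png',cv2.resize(f,None,fx=3.5,fy=3.5,interpolation=cv2.INTER_CUBIC)[:600])
E
```

```text
(no output)
```

View pics/c1.png

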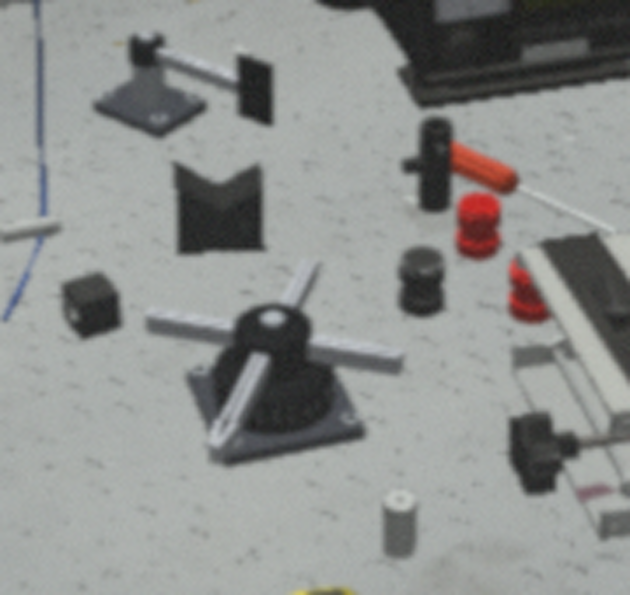

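```bash
python3 - <<'E'
from h import *
s=load('side0.png')
c=lambda a:np.array(a,float)/3.5+[235,195]
hub=px2w(s,[c((272,317))],.071)[0]; print('hub',hub)
for n,p in dict(A=(148,316),B=(313,262),C=(402,357),D=(219,438)).items():
    w=px2w(s,[c(p)],.058)[0]; d=w-hub; print(n,w,np.hypot(d[0],d[1]),np.degrees(np.arctan2(d[1],d[0])))
for n,p,z in [('tubetop',(422,258),.037),('tubemid',(422,281),.0185),('cubetop',(89,287),.032),('posttop',(400,500),.036),('holdertop',(437,122),.066),('vtopL',(175,165),.04),('vbotL',(178,252),0),('vbotR',(263,249),0),('shhub',(145,40),.066),('blade top near',(272,68),.078),('bladetopfar',(240,52),.078),('armend',(238,80),.053),('red1',(479,225),.0185)]:
    w=px2w(s,[c(p)],z)[0]; d=w-hub; print(n,w.round(4),np.hypot(d[0],d[1]).round(4),np.degrees(np.arctan2(d[1],d[0])).round(1))
E
```

```text
hub [ 0.4947533  -0.15199677  0.071     ]
A [ 0.42843521 -0.11052187  0.058     ] 0.07821928056155894 147.9784084987927
B [ 0.54109178 -0.08645976  0.058     ] 0.08026427715071395 54.737463862555394
C [ 0.56098087 -0.19686617  0.058     ] 0.07999596605006312 -34.11777583607614
D [ 0.43822597 -0.23615155  0.058     ] 0.10137734776463185 -123.8895201654365
tubetop [ 0.6185 -0.0748  0.037 ] 0.1459 31.9
tubemid [ 0.6191 -0.0744  0.0185] 0.1465 32.0
cubetop [ 0.4075 -0.0328  0.032 ] 0.1477 126.2
posttop [ 0.5259 -0.2931  0.036 ] 0.1445 -77.5
holdertop [0.67   0.0377 0.066 ] 0.2583 47.3
vtopL [0.4942 0.0807 0.04  ] 0.2327 90.1
vbotL [0.4826 0.0341 0.    ] 0.1865 93.7
vbotR [0.5387 0.0196 0.    ] 0.1772 75.6
shhub [0.5074 0.2157 0.066 ] 0.368 88.0
blade top near [0.5782 0.1254 0.078 ] 0.2896 73.3
bladetopfar [0.5631 0.155  0.078 ] 0.3145 77.4
armend [0.5621 0.1589 0.053 ] 0.3181 77.8
red1 [ 0.6784 -0.0244  0.0185] 0.2236 34.8
```

The three round candidates are the black knurled tube (355,275), red (372,259) and red (386,277). Only the black one fits: red is excluded, and it lies 146 mm from the axis, as described. The crop confirms it. The pointer is bar D, aimed at about -124°, and the tube is at +32°, so the wheel needs about +156° anticlockwise. Before moving I'll check clearance to the box, lab jack and hanging cables.

```bash
python3 - <<'E'
from h import *
s=load('side0.png'); q=load('scene0.png')
def ray(s,uv):
    r,t=pose(s); a=px2w(s,[uv],0)[0]; return t,(a-t)/np.linalg.norm(a-t)
def tri(u1,u2):
    t1,d1=ray(s,u1);t2,d2=ray(q,u2); k=np.linalg.lstsq(np.c_[d1,-d2],t2-t1,rcond=None)[0]
    a=t1+d1*k[0];b=t2+d2*k[1]; return ((a+b)/2).round(3),np.linalg.norm(a-b).round(3)
print('boxfloor',px2w(s,[(207,193),(283,187)],0).round(3))
print('box corner', [px2w(s,[(203,152)],z)[0].round(3) for z in(.08,.12,.16)], tri((203,152),(530,218)))
print('jack base',px2w(s,[(408,348),(386,320)],0).round(3)); print('jack top',[px2w(s,[(384,266),(414,322)],z).round(3).tolist() for z in(.05,.08,.11)])
# blue and grey cable: plane from side line, intersect scene rays
def cable(l,pts):
    t,a=ray(s,l[0]);_,b=ray(s,l[1]); n=np.cross(a,b)
    for p in pts:
        o,d=ray(q,p); print(p,(o+d*(n@(t-o))/(n@d)).round(3))
print('blue');cable(((270,45),(247,235)),[(412,50),(412,120),(405,180),(388,230)])
print('grey');cable(((328,10),(343,130)),[(495,10),(470,140),(445,260)])
print('scene hub check', w2px(q,[[.5074,.2157,.066],[.562,.159,.053]]).round(1), w2px(s,[get_state()['tool_pos']]))
E
```

```text
boxfloor [[0.359 0.48  0.   ]
 [0.581 0.446 0.   ]]
box corner [array([0.373, 0.597, 0.08 ]), array([0.364, 0.503, 0.12 ]), array([0.355, 0.409, 0.16 ])] (array([0.365, 0.426, 0.139]), np.float64(0.029))
jack base [[ 0.641 -0.319  0.   ]
 [ 0.633 -0.224  0.   ]]
jack top [[[0.676, -0.102, 0.05], [0.657, -0.303, 0.05]], [[0.658, -0.143, 0.08], [0.64, -0.336, 0.08]], [[0.64, -0.184, 0.11], [0.622, -0.369, 0.11]]]
blue
(412, 50) [0.506 0.173 0.507]
(412, 120) [0.482 0.179 0.366]
(405, 180) [0.452 0.171 0.211]
(388, 230) [0.41  0.135 0.035]
grey
(495, 10) [0.663 0.307 0.648]
(470, 140) [0.685 0.307 0.476]
(445, 260) [0.711 0.305 0.271]
scene hub check [[412.5 256.9]
 [377.6 271.7]] [[142.27331426 109.63237471]]
```

```bash
python3 -m jog '[[[0,0,0,0,0,-0.175],[0,0,0,0,0,-0.175],[-0.019,-0.05,0,0,0,0],[-0.019,-0.05,0,0,0,0],[-0.019,-0.05,0,0,0,0],[-0.019,-0.05,0,0,0,0],[-0.019,-0.05,0,0,0,0],[-0.019,-0.05,0,0,0,0],[-0.019,-0.05,0,0,0,0],[-0.019,-0.05,0,0,0,0],[-0.019,-0.05,0,0,0,0],[-0.019,-0.05,0,0,0,0]]]' 0 10
```

```text
clock: 1.6
tool_pos: [0.4048, 0.0852, 0.2387]
eef_rot: [0.0, 1.0, 0.0, 0.0]
contact_force: [0.4, 0.3, 0.1]
opening: 0.004
finger_force: 0.0
```

```bash
python3 -m jog '[[[-0.0195,-0.049,0,0,0,0],[-0.0195,-0.049,0,0,0,0],[-0.0195,-0.049,0,0,0,0],[-0.0195,-0.049,0,0,0,0],[-0.0195,-0.049,0,0,0,0],[-0.0195,-0.049,0,0,0,0],[0,0,0,0,0,0],[0,0,0,0,0,0]]]'
cat >> h.py <<'E'
def wshot(f):
    st=get_state(); s=snapshot('wrist'); T=np.eye(4); T[:3,:3]=R.from_quat(st['eef_rot']).as_matrix(); T[:3,3]=st['tool_pos']
    M=T@np.array(s['mount']); s['xyz']=M[:3,3]; s['orientation']=R.from_matrix(M[:3,:3]).as_quat()
    cv2.imwrite('pics/'+f,s['frame'][:,:,::-1]); np.save('pics/'+f+'.npy',s,allow_pickle=True); return s
E
python3 - <<'E'
from h import *
s=wshot('w1.png'); print(s['mount'])
print(w2px(s,[[.4948,-.152,.071],[.6188,-.0746,.037],[.438,-.236,.06]]))
E
```

```text
clock: 2.6
tool_pos: [0.5206, -0.2064, 0.2382]
eef_rot: [0.0, 1.0, 0.001, -0.001]
contact_force: [-0.5, 0.5, -0.4]
opening: 0.01
finger_force: 0.0
[[-4.62573022e-04 -9.49283448e-01 -3.14421247e-01  8.16481941e-02]
 [ 9.99999674e-01 -6.47065764e-04  4.82397259e-04 -4.42867778e-04]
 [-6.61382958e-04 -3.14420922e-01  9.49283438e-01 -1.46611683e-01]
 [ 0.00000000e+00  0.00000000e+00  0.00000000e+00  1.00000000e+00]]
[[396.0399436  178.39682783]
 [468.93689911 309.20274383]
 [280.18719367  96.54768335]]
```

View pics/w1.png

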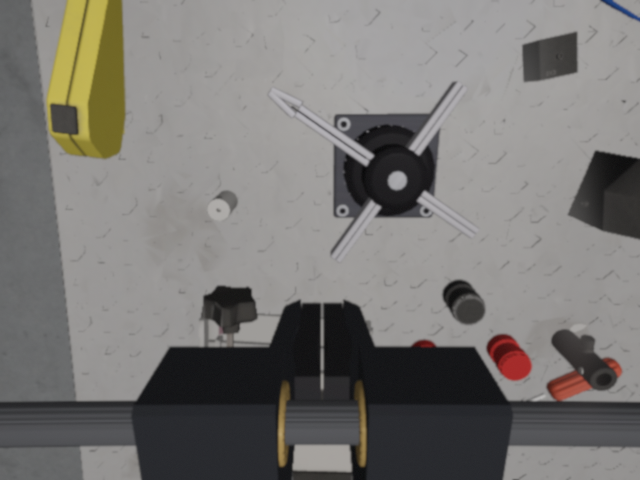

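The wrist view shows the pointer (arrow end) at (271,91), the hub cap at (397,181), spoke ends at (462,85), (476,234) and (336,257), and the black tube's top at about (470,306). The pointer's identity is confirmed.

```bash
python3 - <<'E'
from h import *
s=load('w1.png')
h=px2w(s,[(397,180.5)],.071)[0]; print(h)
for n,p,z in [('ptr',(271,91),.06),('A',(462,85),.06),('B',(475,234),.06),('C',(337,257),.06),('tubetop',(470,307),.037)]:
    d=px2w(s,[p],z)[0]; e=d-h; print(n,d.round(4),np.hypot(*e[:2]).round(4),np.degrees(np.arctan2(e[1],e[0])).round(1))
E
```

```text
[ 0.49635079 -0.15121235  0.071     ]
ptr [ 0.4343 -0.2424  0.06  ] 0.1103 -124.2
A [ 0.4306 -0.1072  0.06  ] 0.0791 146.2
B [ 0.541  -0.0855  0.06  ] 0.0794 55.8
C [ 0.5602 -0.1942  0.06  ] 0.077 -33.9
tubetop [ 0.6166 -0.0739  0.037 ] 0.143 32.7
```

```bash
cat > traj.py <<'E'
from h import *
def ctr(hub,th,rho,gap=0):
    t=np.radians(th); u=np.array([np.cos(t),np.sin(t)]); n=np.array([-u[1],u[0]])
    return np.array(hub)+rho*u-(.005+9e-3*abs(n[0])+17.5e-3*abs(n[1])+gap)*n
E
python3 - <<'E'
from traj import *
H=(.4956,-.1516); p=np.array([.5206,-.2064])
for th,g in [(-34,.005)]+[(t,0) for t in range(-22,117,12)]:
    c=ctr(H,th,.058,g); d=c-p; print(th,c.round(4),'tool dx,dy',(-d[0]).round(4),d[1].round(4), 'r',np.hypot(*(c-H)).round(3)); p=c
E
```

```text
-34 [ 0.5272 -0.2085] tool dx,dy -0.0066 -0.0021 r 0.065
-22 [ 0.5402 -0.1961] tool dx,dy -0.013 0.0124 r 0.063
-10 [ 0.5486 -0.1851] tool dx,dy -0.0084 0.011 r 0.063
2 [ 0.5544 -0.1724] tool dx,dy -0.0058 0.0127 r 0.062
14 [ 0.5577 -0.161 ] tool dx,dy -0.0034 0.0114 r 0.063
26 [ 0.5585 -0.1484] tool dx,dy -0.0008 0.0127 r 0.063
38 [ 0.5563 -0.1351] tool dx,dy 0.0023 0.0133 r 0.063
50 [ 0.5506 -0.122 ] tool dx,dy 0.0057 0.013 r 0.062
62 [ 0.5415 -0.1103] tool dx,dy 0.0091 0.0117 r 0.062
74 [ 0.5293 -0.1009] tool dx,dy 0.0122 0.0094 r 0.061
86 [ 0.5148 -0.0948] tool dx,dy 0.0145 0.0061 r 0.06
98 [ 0.5037 -0.0919] tool dx,dy 0.0111 0.0029 r 0.06
110 [ 0.494  -0.0904] tool dx,dy 0.0097 0.0014 r 0.061
```

```bash
python3 -m jog '[[[-0.0045,-0.001,0.05,0,0,0],[0,0,0.05,0,0,0],[0,0,0.05,0,0,0],[0,0,0.03,0,0,0],[0,0,0.014,0,0,0],[0,0,0,0,0,0],[0,0,0,0,0,0]]]'
```

```text
clock: 3.52
tool_pos: [0.5266, -0.2081, 0.046]
eef_rot: [0.0, 1.0, -0.0, 0.001]
contact_force: [-0.1, 0.1, 0.8]
opening: 0.002
finger_force: 0.0
```

```bash
python3 -m jog '[[[-0.013,0.0125,0.002,0,0,0],[-0.0085,0.011,0,0,0,0],[-0.006,0.0125,0,0,0,0],[-0.0035,0.0115,0,0,0,0],[-0.001,0.0125,0,0,0,0],[0.0025,0.0135,0,0,0,0],[0.0055,0.013,0,0,0,0],[0.009,0.0115,0,0,0,0],[0.012,0.0095,0,0,0,0],[0,0,0,0,0,0]]]'
```

```text
clock: 4.78
tool_pos: [0.5274, -0.0986, 0.0428]
eef_rot: [-0.001, 1.0, 0.001, -0.001]
contact_force: [0.2, 0.2, -0.3]
opening: 0.01
finger_force: 0.0
```

```bash
python3 -m jog '[[[0.0125,0.004,0,0,0,0],[0.011,0.0025,0,0,0,0],[0.008,0.001,0,0,0,0],[0,0,0,0,0,0],[0,0,0,0,0,0]]]'; python3 - <<'E'
from h import *
s=shot('side','side1.png')
f=s['frame'][235:355,255:415,::-1]
cv2.imwrite('pics/c2.png',cv2.resize(f,None,fx=5,fy=5,interpolation=cv2.INTER_CUBIC))
E
```

```text
clock: 5.4
tool_pos: [0.4966, -0.0929, 0.0426]
eef_rot: [0.0, 1.0, 0.0, -0.001]
contact_force: [0.8, 0.4, -0.1]
opening: 0.002
finger_force: 0.2
```

View pics/c2.png

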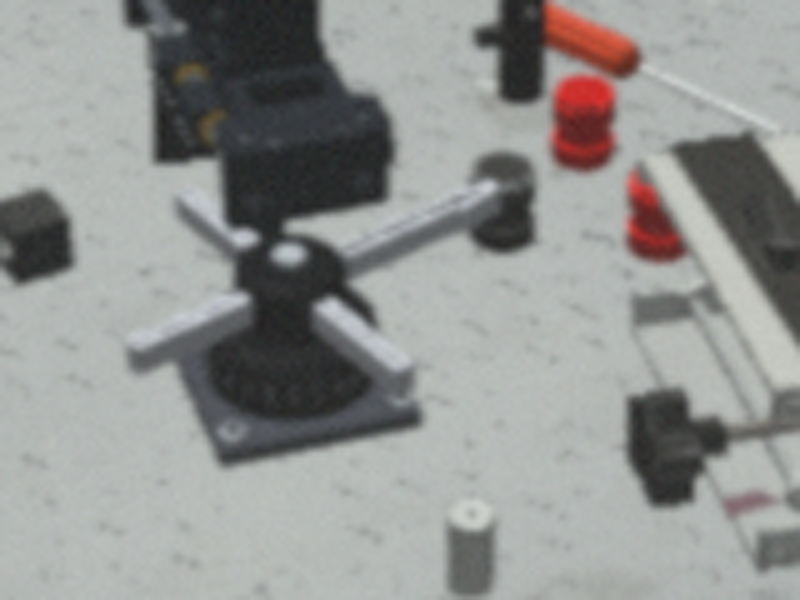

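The wheel has turned well. In the crop, the pointer tip is at (493,188), close to the tube line, and the other spoke ends are at (133,345), (408,360) and (184,203).

```bash
python3 - <<'E'
from h import *
s=load('side1.png'); c=lambda a:np.array(a,float)/5+[255,235]
h=px2w(s,[c((290,254))],.071)[0]; print(h)
for n,p,off in [('ptr',(494,186),0),('nearleft',(133,345),180),('right',(408,360),-90),('farleft',(184,203),90)]:
    d=px2w(s,[c(p)],.059)[0]; e=d-h; print(n,d.round(4),np.hypot(*e[:2]).round(4),(np.degrees(np.arctan2(e[1],e[0]))-off).round(1))
E
```

```text
[ 0.49508612 -0.15295596  0.071     ]
ptr [ 0.5988 -0.1164  0.059 ] 0.11 19.4
nearleft [ 0.4209 -0.1776  0.059 ] 0.0782 -341.7
right [ 0.524  -0.2213  0.059 ] 0.0742 22.9
farleft [ 0.4668 -0.0868  0.059 ] 0.0719 23.2
```

```bash
python3 - <<'E'
from traj import *
H=(.4956,-.1516); p=np.array([.4966,-.0929])
from scipy.optimize import brentq
for gap in(0,): 
  def f(th):
    t=np.radians(th);n=np.array([-np.sin(t),np.cos(t)]); return (p-H)@n+(.005+9e-3*abs(n[0])+17.5e-3*abs(n[1]))
  print('theta now',brentq(f,80,150))
for t in(112,114,117,119,121,122.3): print(t,ctr(H,t,.056).round(4))
E
```

```text
theta now 107.83078259754262
112 [ 0.4931 -0.0922]
114 [ 0.4914 -0.0922]
117 [ 0.4889 -0.0922]
119 [ 0.4871 -0.0923]
121 [ 0.4854 -0.0924]
122.3 [ 0.4842 -0.0925]
```

```bash
python3 -m jog '[[[0.004,0,0,0,0,0],[0.003,0,0,0,0,0],[0.003,0,0,0,0,0],[0,0,0,0,0,0],[0,0,0,0,0,0],[-0.006,0,0,0,0,0],[0,0,-0.05,0,0,0],[0,0,-0.05,0,0,0],[0,-0.03,-0.05,0,0,0],[0,-0.04,-0.045,0,0,0],[-0.01,-0.04,0,0,0,0],[0,0,0,0,0,0]]]';python3 -m jog '[[[0,0,0,0,0,0],[0,0,0,0,0,0]]]'; python3 - <<'E'
from h import *
s=wshot('w2.png'); f=s['frame'][:400,160:560,::-1]
cv2.imwrite('pics/c3.png',cv2.resize(f,None,fx=1.5,fy=1.5,interpolation=cv2.INTER_CUBIC))
E
```

```text
clock: 6.95
tool_pos: [0.5022, -0.2073, 0.2376]
eef_rot: [0.004, 1.0, -0.001, -0.001]
contact_force: [-0.4, 0.5, -0.8]
opening: 0.004
finger_force: 0.0
clock: 7.2
tool_pos: [0.5027, -0.2016, 0.2372]
eef_rot: [-0.001, 1.0, 0.001, -0.001]
contact_force: [-0.9, 0.3, -0.6]
opening: 0.002
finger_force: 0.0
```

View pics/c3.png

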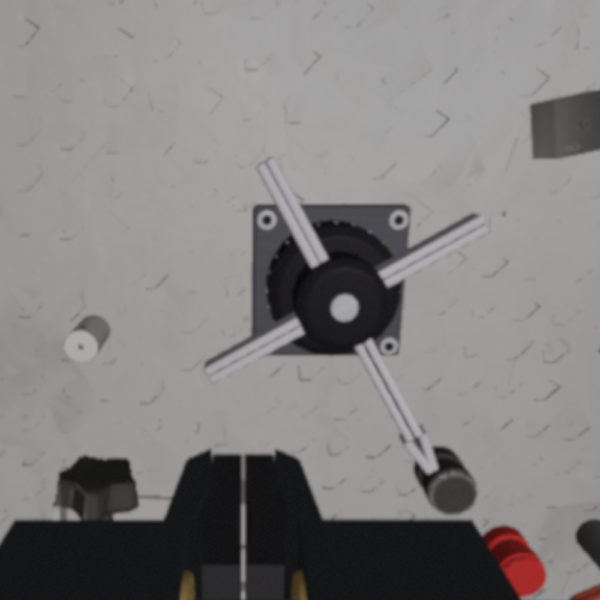

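The pointer now ends at (434,470) in the crop, close to the black tube, whose top is at (451,491). The hub cap is at (344,308) and the spoke ends are at (267,160), (484,222) and (210,374).

```bash
python3 - <<'E'
from h import *
s=load('w2.png'); c=lambda a:np.array(a,float)/1.5+[160,0]
h=px2w(s,[c((344,307.5))],.071)[0]; print(h)
def an(e): return np.degrees(np.arctan2(e[1],e[0])).round(1)
for n,i,o,off in [('ptr',(363,342),(434,470),0),('opp',(321,264),(267,160),180),('R',(384,277),(482,222),90),('L',(301,324),(210,374),-90)]:
    a,b=px2w(s,[c(i),c(o)],.06); print(n,b.round(4),np.hypot(*(b-h)[:2]).round(4),'from hub',an(b-h)-off,'dir',an(b-a)-off)
t=px2w(s,[c((451,491.5))],.037)[0]; print('tube',t,np.hypot(*(t-h)[:2]),an(t-h))
# dark-tube fit
g=cv2.cvtColor(s['frame'],cv2.COLOR_RGB2GRAY); 
print(w2px(s,[[t[0],t[1],0],t]))
E
```

```text
[ 0.49632153 -0.15123719  0.071     ]
ptr [ 0.5919 -0.0946  0.06  ] 0.1111 from hub 30.6 dir 30.5
opp [ 0.4268 -0.19    0.06  ] 0.0796 from hub -330.9 dir -330.8
R [ 0.4559 -0.0839  0.06  ] 0.0785 from hub 31.0 dir 30.599999999999994
L [ 0.5352 -0.2188  0.06  ] 0.078 from hub 29.9 dir 30.0
tube [ 0.61845827 -0.0754442   0.037     ] 0.1437426880498429 31.8
[[449.04668344 308.73282798]
 [460.66666667 327.66666667]]
```

```bash
python3 -m jog '[[[0.01,0.04,0,0,0,0],[0,0.04,0.03,0,0,0],[0,0.03,0.05,0,0,0],[0,0,0.05,0,0,0],[0,0,0.045,0,0,0],[0,0,0.02,0,0,0],[0,0,0,0,0,0],[0.004,0,0,0,0,0],[0.002,0,0,0,0,0],[0.002,0,0,0,0,0],[0,0,0,0,0,0],[0,0,0,0,0,0]]]'; python3 -m jog '[[[-0.006,0,0,0,0,0],[0,0,-0.05,0,0,0],[0,0,-0.05,0,0,0],[0,-0.03,-0.05,0,0,0],[0,-0.04,-0.045,0,0,0],[-0.01,-0.04,0,0,0,0],[0,0,0,0,0,0],[0,0,0,0,0,0],[0,0,0,0,0,0]]]'; python3 - <<'E'
from h import *
s=wshot('w3.png'); f=s['frame'][90:350,250:490,::-1]
cv2.imwrite('pics/c4.png',cv2.resize(f,None,fx=2.3,fy=2.3,interpolation=cv2.INTER_CUBIC))
E
```

```text
clock: 8.75
tool_pos: [0.4864, -0.0931, 0.0431]
eef_rot: [0.0, 1.0, 0.0, 0.001]
contact_force: [2.6, 0.1, 1.5]
opening: 0.008
finger_force: 1.3
clock: 9.88
tool_pos: [0.5006, -0.2016, 0.2372]
eef_rot: [-0.001, 1.0, 0.001, -0.001]
contact_force: [-0.4, -0.1, 0.3]
opening: 0.005
finger_force: 0.0
```

View pics/c4.png

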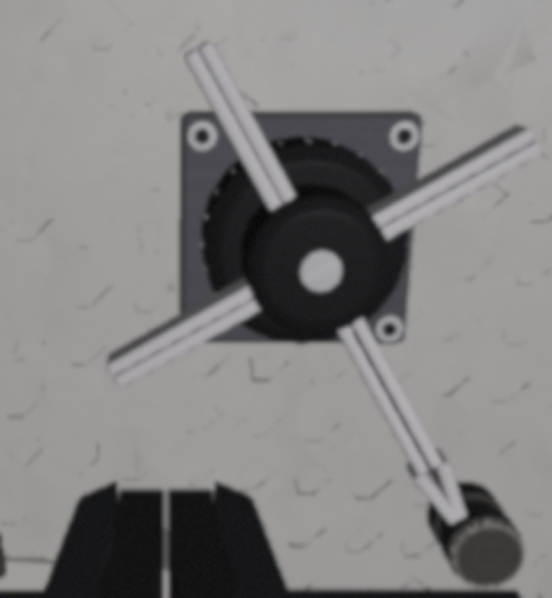

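The pointer tip is at (459,520) in the crop, and the centre of the tube's top is at about (487,556). The midlines of the bars show clearly.

```bash
python3 - <<'E'
from h import *
s=load('w3.png'); c=lambda a:np.array(a,float)/2.3+[250,90]
h=px2w(s,[c((321.5,270.5))],.071)[0]; print(h)
def an(e): return np.degrees(np.arctan2(e[1],e[0])).round(1)
for n,i,o,off in [('ptr',(353,326),(459,520),0),('opp',(284,203),(200,50),180),('R',(383,230),(533,144),90),('L',(252,303),(114,374),-90)]:
    a,b=px2w(s,[c(i),c(o)],.06); print(n,b.round(4),np.hypot(*(b-h)[:2]).round(4),'from hub',an(b-h)-off,'dir',an(b-a)-off)
t=px2w(s,[c((487,556))],.037)[0]; print('tube',t,np.hypot(*(t-h)[:2]),an(t-h))
# overlay model
for hub in [h]:
  for A in (31,32,33):
    r=np.radians(A); print(A,((w2px(s,[[h[0]+k*np.cos(r),h[1]+k*np.sin(r),.06] for k in(-.078,-.03,.03,.09,.111)])-[250,90])*2.3).round(0).tolist())
E
```

```text
[ 0.49622842 -0.15082115  0.071     ]
ptr [ 0.5924 -0.0942  0.06  ] 0.1116 from hub 30.5 dir 30.2
opp [ 0.4282 -0.1907  0.06  ] 0.0789 from hub -329.6 dir -329.6
R [ 0.4572 -0.0833  0.06  ] 0.078 from hub 30.0 dir 31.200000000000003
L [ 0.5359 -0.2192  0.06  ] 0.0791 from hub 30.1 dir 28.5
tube [ 0.62049649 -0.07409617  0.037     ] 0.14604545179800543 31.7
31 [[199.0, 54.0], [273.0, 186.0], [358.0, 336.0], [435.0, 472.0], [461.0, 518.0]]
32 [[195.0, 56.0], [272.0, 187.0], [359.0, 335.0], [439.0, 470.0], [466.0, 515.0]]
33 [[192.0, 59.0], [270.0, 187.0], [361.0, 334.0], [443.0, 468.0], [470.0, 513.0]]
```

```bash
python3 -m jog '[[[0.01,0.04,0,0,0,0],[0,0.04,0.03,0,0,0],[0,0.03,0.05,0,0,0],[0,0,0.05,0,0,0],[0,0,0.045,0,0,0],[0,0,0.02,0,0,0],[0,0,0,0,0,0],[0.004,0,0,0,0,0],[0.002,0,0,0,0,0],[0.001,0,0,0,0,0],[0,0,0,0,0,0],[0,0,0,0,0,0]]]'; python3 -m jog '[[[0.001,0,0,0,0,0],[0,0,0,0,0,0],[0,0,0,0,0,0]]]'
```

```text
clock: 11.42
tool_pos: [0.485, -0.0932, 0.0431]
eef_rot: [0.0, 1.0, 0.0, 0.001]
contact_force: [2.1, -0.3, 1.9]
opening: 0.009
finger_force: 1.2
clock: 11.8
tool_pos: [0.4832, -0.0932, 0.0426]
eef_rot: [0.0, 1.0, 0.0, -0.0]
contact_force: [2.2, 0.1, 1.3]
opening: 0.01
finger_force: 1.1
```

```bash
python3 -m jog '[[[-0.006,0,0,0,0,0],[0,0,-0.05,0,0,0],[0,0,-0.05,0,0,0],[0,-0.03,-0.05,0,0,0],[0,-0.04,-0.045,0,0,0],[-0.01,-0.04,0,0,0,0],[0,0,0,0,0,0],[0,0,0,0,0,0],[0,0,0,0,0,0]]]'; python3 - <<'E'
from h import *
s=wshot('w4.png'); f=s['frame'][90:350,250:490,::-1]
cv2.imwrite('pics/c5.png',cv2.resize(f,None,fx=2.3,fy=2.3,interpolation=cv2.INTER_CUBIC))
h=np.array([.4962,-.1510])
g=cv2.GaussianBlur(cv2.cvtColor(s['frame'],cv2.COLOR_RGB2GRAY),(0,0),1).astype(np.float32)
def score(f,H):
    import numpy as np
# edge-fit for w2,w3,w4: joint fit of hub xy and angle by gradient contrast across bar edges
from scipy.optimize import minimize
def fit(name):
    s=load(name); g=cv2.GaussianBlur(cv2.cvtColor(s['frame'],cv2.COLOR_RGB2GRAY),(0,0),.8).astype(np.float32)
    def cost(v):
        hx,hy,A=v; P=[];k=np.linspace(.034,.074,40)
        out=[]
        for j in range(4):
            t=np.radians(A+90*j); u=np.array([np.cos(t),np.sin(t)]); n=np.array([-u[1],u[0]])
            kk=k if j else np.linspace(.034,.09,55)
            for w in(-.0025,.0025,-.0075,.0075):
                q=np.c_[np.array([hx,hy])+kk[:,None]*u+w*n,np.full(len(kk),.06)]; p=w2px(s,q).astype(np.float32)
                I=cv2.remap(g,p[:,:1],p[:,1:],cv2.INTER_LINEAR); out.append(I.mean()*(1 if abs(w)<.005 else -1))
        return -sum(out)
    best=min((cost((.4962+dx,-.151+dy,A)),.4962+dx,-.151+dy,A) for A in np.arange(26,38,1) for dx in(-.002,0,.002) for dy in(-.002,0,.002))
    r=minimize(cost,best[1:],method='Nelder-Mead',options=dict(initial_simplex=[np.array(best[1:])+d for d in([0,0,0],[.001,0,0],[0,.001,0],[0,0,1])]))
    return r.x.round(4),round(float(r.fun),1)
for n in('w2.png','w3.png','w4.png'): print(n,fit(n))
E
```

```text
clock: 12.92
tool_pos: [0.4986, -0.2016, 0.2372]
eef_rot: [-0.001, 1.0, 0.001, -0.001]
contact_force: [-0.2, 0.5, -0.1]
opening: 0.005
finger_force: 0.0
w2.png (array([ 0.4965, -0.1506, 30.0794]), -362.1)
w3.png (array([ 0.4965, -0.1506, 30.49  ]), -363.5)
w4.png (array([ 0.4965, -0.1507, 33.8941]), -369.9)
```

View pics/c5.png

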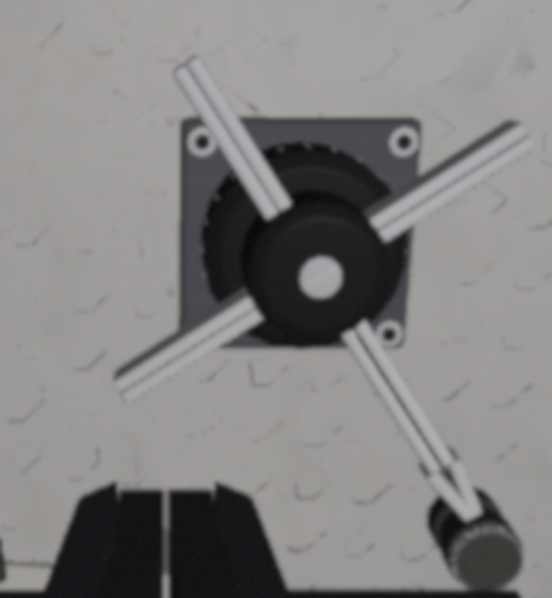

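The fit puts the pointer at 33.9°, about 2° past. I'll fit the tube's position the same way before pushing back.

```bash
cat > tube.py <<'E'
from h import *
from scipy.optimize import minimize
def tube(name,z1=.037):
    s=load(name); g=cv2.GaussianBlur(cv2.cvtColor(s['frame'],cv2.COLOR_RGB2GRAY),(0,0),1.).astype(np.float32)
    a=np.linspace(0,2*np.pi,60)[:-1]
    def hull(x,y,r):
        P=np.r_[[(x+r*np.cos(t),y+r*np.sin(t),z) for z in(0,z1) for t in a]]
        return cv2.convexHull(w2px(s,P).astype(np.float32)).reshape(-1,2)
    def samp(h,n=300):
        h=np.r_[h,h[:1]]; d=np.r_[0,np.cumsum(np.linalg.norm(np.diff(h,axis=0),axis=1))]; q=np.linspace(0,d[-1],n)
        p=np.c_[np.interp(q,d,h[:,0]),np.interp(q,d,h[:,1])].astype(np.float32)
        return cv2.remap(g,p[:,:1],p[:,1:],cv2.INTER_LINEAR)
    c=lambda v:-float(np.median(samp(hull(v[0],v[1],.018))-0)+0)*0-float(np.mean(np.clip(samp(hull(v[0],v[1],.0175))-samp(hull(v[0],v[1],.0125)),-20,90)))
    b=min((c((x,y)),x,y) for x in np.arange(.612,.627,.001) for y in np.arange(-.081,-.067,.001))
    r=minimize(c,b[1:],method='Nelder-Mead',options=dict(initial_simplex=[np.array(b[1:])+d for d in([0,0],[.001,0],[0,.001])])); return r.x,r.fun
if __name__=='__main__':
  for n in('w1.png','w2.png','w3.png','w4.png','side0.png'):
    t,f=tube(n); H=[.4965,-.1506] if n[0]=='w' else [.495,-.1525]
    print(n,t.round(4),round(f,1),np.degrees(np.arctan2(t[1]-H[1],t[0]-H[0])).round(2))
E
python3 tube.py
```

```text
w1.png [ 0.6196 -0.0745] -81.0 31.71
w2.png [ 0.6189 -0.0748] -68.2 31.76
w3.png [ 0.6183 -0.075 ] -62.7 31.84
w4.png [ 0.6184 -0.0746] -54.4 31.94
side0.png [ 0.6185 -0.0733] -51.5 32.69
```

```bash
python3 -m jog '[[[0.03,0.03,0,0,0,0],[0.032,0.03,0,0,0,0],[0,0.027,0,0,0,0],[0,0,0.05,0,0,0],[0,0,0.05,0,0,0],[0,0,0.05,0,0,0],[0,0,0.03,0,0,0],[0,0,0.014,0,0,0],[0,0,0,0,0,0],[0,0,0,0,0,0]]]'; python3 -m jog '[[[-0.003,0,0,0,0,0],[-0.003,0,0,0,0,0],[-0.002,0,0,0,0,0],[0,0,0,0,0,0],[0,0,0,0,0,0],[0,0,0,0,0,0]]]'
```

```text
clock: 14.22
tool_pos: [0.4375, -0.1158, 0.0442]
eef_rot: [0.0, 1.0, 0.0, 0.0]
contact_force: [0.9, -0.3, 0.1]
opening: 0.004
finger_force: 0.0
clock: 14.98
tool_pos: [0.445, -0.1162, 0.0436]
eef_rot: [0.0, 1.0, 0.0, -0.0]
contact_force: [-0.6, 0.8, 0.6]
opening: 0.002
finger_force: 0.0
```

```bash
cat > fit.py <<'E'
from h import *
from scipy.optimize import minimize
def fit(name,H=(.4965,-.1506)):
    s=load(name); g=cv2.GaussianBlur(cv2.cvtColor(s['frame'],cv2.COLOR_RGB2GRAY),(0,0),.8).astype(np.float32)
    def cost(v):
        out=0
        for j in range(4):
            t=np.radians(v[2]+90*j); u=np.array([np.cos(t),np.sin(t)]); n=np.array([-u[1],u[0]])
            kk=np.linspace(.034,.074 if j else .09,50)
            for w in(-.0025,.0025,-.0075,.0075):
                p=w2px(s,np.c_[np.array(v[:2])+kk[:,None]*u+w*n,np.full(50,.06)]).astype(np.float32)
                out-=cv2.remap(g,p[:,:1],p[:,1:],cv2.INTER_LINEAR).mean()*(1 if abs(w)<.005 else -1)
        return out
    b=min((cost((*H,A)),A) for A in np.arange(24,40,.5))[1]
    return minimize(cost,(*H,b),method='Nelder-Mead',options=dict(initial_simplex=[np.array([*H,b])+d for d in([0,0,0],[.001,0,0],[0,.001,0],[0,0,1])])).x.round(4)
E
python3 -m jog '[[[-0.002,0,0,0,0,0],[-0.001,0,0,0,0,0],[0,0,0,0,0,0],[0,0,0,0,0,0],[0,0,0,0,0,0]]]'; python3 -m jog '[[[0.006,0,0,0,0,0],[0,0,-0.05,0,0,0],[0,0,-0.05,0,0,0],[0,-0.027,-0.05,0,0,0],[-0.032,-0.03,-0.044,0,0,0],[-0.03,-0.03,0,0,0,0],[0,0,0,0,0,0],[0,0,0,0,0,0],[0,0,0,0,0,0]]]'; python3 -c "
from fit import *
wshot('w5.png'); print(fit('w5.png'))
from tube import tube; print(tube('w5.png'))"
```

```text
clock: 15.6
tool_pos: [0.4479, -0.1162, 0.0436]
eef_rot: [0.0, 1.0, -0.0, -0.0]
contact_force: [-2.4, -0.3, 0.7]
opening: 0.01
finger_force: 1.0
clock: 16.73
tool_pos: [0.5033, -0.202, 0.2373]
eef_rot: [-0.001, 1.0, 0.0, -0.001]
contact_force: [-0.8, -0.4, -1.0]
opening: 0.003
finger_force: 0.0
[ 0.4964 -0.1507 32.9442]
(array([ 0.61882265, -0.07455137]), np.float64(-68.15612030029297))
```

```bash
python3 -m jog '[[[0.03,0.03,0,0,0,0],[0.032,0.03,0,0,0,0],[0,0.027,0.044,0,0,0],[0,0,0.05,0,0,0],[0,0,0.05,0,0,0],[0,0,0.05,0,0,0],[0,0,0,0,0,0],[-0.004,0,0,0,0,0],[-0.002,0,0,0,0,0],[-0.0015,0,0,0,0,0],[0,0,0,0,0,0],[0,0,0,0,0,0]]]'; python3 -m jog '[[[0,0,0,0,0,0],[0,0,0,0,0,0]]]'
```

```text
clock: 18.27
tool_pos: [0.4499, -0.1167, 0.0441]
eef_rot: [0.001, 1.0, -0.0, 0.0]
contact_force: [-1.0, -1.9, 1.4]
opening: 0.007
finger_force: 1.0
clock: 18.52
tool_pos: [0.4499, -0.1165, 0.0437]
eef_rot: [0.001, 1.0, -0.0, 0.0]
contact_force: [-0.5, -1.9, 2.1]
opening: 0.005
finger_force: 1.0
```

```bash
python3 -m jog '[[[0.006,0,0,0,0,0],[0,0,-0.05,0,0,0],[0,0,-0.05,0,0,0],[0,-0.027,-0.05,0,0,0],[-0.032,-0.03,-0.044,0,0,0],[-0.03,-0.03,0,0,0,0],[0,0,0,0,0,0],[0,0,0,0,0,0],[0,0,0,0,0,0]]]'; python3 -c "
from fit import *
wshot('w6.png'); print(fit('w6.png'))
from tube import tube; t=tube('w6.png')[0]; print(t,np.degrees(np.arctan2(t[1]+.1507,t[0]-.4964)))"
```

```text
clock: 19.65
tool_pos: [0.5047, -0.2018, 0.2372]
eef_rot: [-0.001, 1.0, 0.0, -0.001]
contact_force: [0.2, 0.4, -0.2]
opening: 0.009
finger_force: 0.0
[ 0.4964 -0.1506 31.5022]
[ 0.6190397  -0.07468561] 31.79140982991062
```

The pointer is aimed at 31.5° and the tube is at 31.8°. Next is the shutter.

```bash
python3 -m jog '[[[0,0.055,0,0,0,0],[0,0.055,0,0,0,0],[0,0.055,0,0,0,0],[0,0.055,0,0,0,0],[0,0.055,0,0,0,0],[0,0.04,0,0,0,0],[0,0,0,0,0,0],[0,0,0,0,0,0],[0,0,0,0,0,0]]]'; python3 -c "
from h import *
wshot('w7.png')"
```

```text
clock: 20.82
tool_pos: [0.5058, 0.1099, 0.2375]
eef_rot: [0.002, 1.0, -0.001, -0.0]
contact_force: [-0.1, 0.2, -0.1]
opening: 0.006
finger_force: 0.0
```

View pics/w7.png

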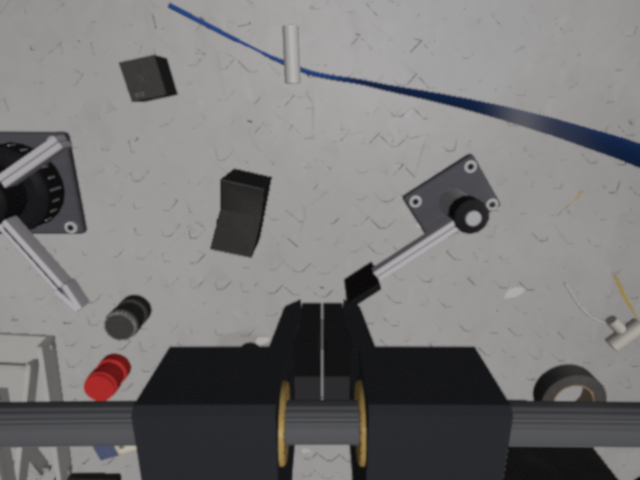

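The wrist view shows the shutter hub cap at (473,218), the arm running to (375,275), and the blade at (361,283).

```bash
python3 - <<'E'
from traj import *
s=load('w7.png')
h=px2w(s,[(473,218)],.066)[0]; print(h)
for p in[(375,275),(415,252),(453,228)]:
    a=px2w(s,[p],.059)[0]; e=a-h; print(a,np.hypot(*e[:2]),np.degrees(np.arctan2(e[1],e[0])))
A=np.degrees(np.arctan2(e[1],e[0])) if 0 else np.degrees(np.arctan2(*((px2w(s,[(375,275)],.059)[0]-h)[[1,0]])))
print(A); p=np.array([.5058,.1099])
for th,g in [(A,.010),(A+2,0)]+[(A+k,0) for k in range(12,93,10)]:
    c=ctr(h[:2],th,.06,g); d=c-p; print(round(th,1),c.round(4),(-d[0]).round(4),d[1].round(4)); p=c
E
```

```text
[0.51150757 0.2247921  0.066     ]
[0.56130041 0.1527573  0.059     ] 0.08756905657652818 -55.34648672822649
[0.54145019 0.18407732 0.059     ] 0.05053963651082585 -53.6683489642213
[0.52149888 0.2125627  0.059     ] 0.01579191739317939 -50.75146226598707
-55.34648672822649
-55.3 [0.519 0.157] -0.0132 0.0471
-53.3 [0.5291 0.1631] -0.0101 0.0061
-43.3 [0.5387 0.1662] -0.0096 0.0031
-33.3 [0.5481 0.1713] -0.0094 0.0051
-23.3 [0.5568 0.1784] -0.0087 0.0071
-13.3 [0.5643 0.1875] -0.0075 0.0091
-3.3 [0.5701 0.1983] -0.0057 0.0108
6.7 [0.5738 0.2085] -0.0038 0.0101
16.7 [0.576  0.2187] -0.0022 0.0102
26.7 [0.5762 0.2297] -0.0002 0.011
36.7 [0.5742 0.241 ] 0.002 0.0114
```

```bash
python3 -m jog '[[[-0.012,0.046,0,0,0,0],[0,0,0.05,0,0,0],[0,0,0.05,0,0,0],[0,0,0.05,0,0,0],[0,0,0.03,0,0,0],[0,0,0.013,0,0,0],[0,0,0,0,0,0],[0,0,0,0,0,0]]]'
```

```text
clock: 21.88
tool_pos: [0.5188, 0.1579, 0.0459]
eef_rot: [0.001, 1.0, 0.0, 0.001]
contact_force: [-0.6, -0.2, -0.4]
opening: 0.003
finger_force: 0.0
```

```bash
python3 -m jog '[[[-0.0115,0.006,0,0,0,0],[-0.0095,0.003,0,0,0,0],[-0.0095,0.005,0,0,0,0],[-0.0085,0.007,0,0,0,0],[-0.0075,0.009,0,0,0,0],[-0.0055,0.011,0,0,0,0],[-0.004,0.01,0,0,0,0],[0,0,0,0,0,0],[0,0,0,0,0,0]]]'
```

```text
clock: 23.0
tool_pos: [0.5743, 0.2093, 0.0449]
eef_rot: [0.0, 1.0, 0.001, 0.0]
contact_force: [0.4, -0.9, -0.3]
opening: 0.004
finger_force: 0.0
```

```bash
python3 -m jog '[[[-0.002,0.01,0,0,0,0],[0,0.006,0,0,0,0],[0,0.003,0,0,0,0],[0,0,0,0,0,0],[0,0,0,0,0,0]]]'; python3 -m jog '[[[0,0.003,0,0,0,0],[0,0,0,0,0,0],[0,0,0,0,0,0]]]'
```

```text
clock: 23.62
tool_pos: [0.5762, 0.2283, 0.0449]
eef_rot: [0.0, 1.0, 0.001, 0.0]
contact_force: [-0.1, -0.5, 0.2]
opening: 0.002
finger_force: 0.1
clock: 24.0
tool_pos: [0.576, 0.23, 0.0447]
eef_rot: [0.001, 1.0, -0.0, -0.0]
contact_force: [0.1, -3.3, 1.2]
opening: 0.004
finger_force: 1.4
```

```bash
python3 -m jog '[[[0,0.003,0,0,0,0],[0,0,0,0,0,0],[0,0,0,0,0,0]]]'; python3 -m jog '[[[0,0.003,0,0,0,0],[0,0,0,0,0,0],[0,0,0,0,0,0]]]'
```

```text
clock: 24.38
tool_pos: [0.576, 0.2303, 0.0446]
eef_rot: [0.001, 1.0, -0.003, -0.0]
contact_force: [-0.4, -8.6, 3.7]
opening: 0.007
finger_force: 3.5
clock: 24.75
tool_pos: [0.576, 0.2304, 0.0445]
eef_rot: [0.002, 1.0, -0.005, -0.001]
contact_force: [-1.1, -11.3, 6.2]
opening: 0.002
finger_force: 5.3
```

It stalled against the stop: position fixed while the force rose to 11 N. Now I'll back off, lift, and verify both.

```bash
python3 -m jog '[[[0,-0.012,0,0,0,0],[0,-0.008,0,0,0,0],[0,0,-0.05,0,0,0],[0,0,-0.05,0,0,0],[0,0,-0.05,0,0,0],[0,-0.05,-0.045,0,0,0],[0.02,-0.05,0,0,0,0],[0.02,-0.05,0,0,0,0],[0.02,-0.05,0,0,0,0],[0,0,0,0,0,0],[0,0,0,0,0,0]]]'; python3 -c "
from h import *
from tube import tube
s=wshot('w8.png'); cv2.imwrite('pics/final.png',s['frame'][:,:,::-1])
"
```

```text
clock: 26.12
tool_pos: [0.5165, 0.0216, 0.2369]
eef_rot: [-0.0, 1.0, 0.001, 0.001]
contact_force: [0.1, 0.5, -0.6]
opening: 0.007
finger_force: 0.0
```

View pics/final.png

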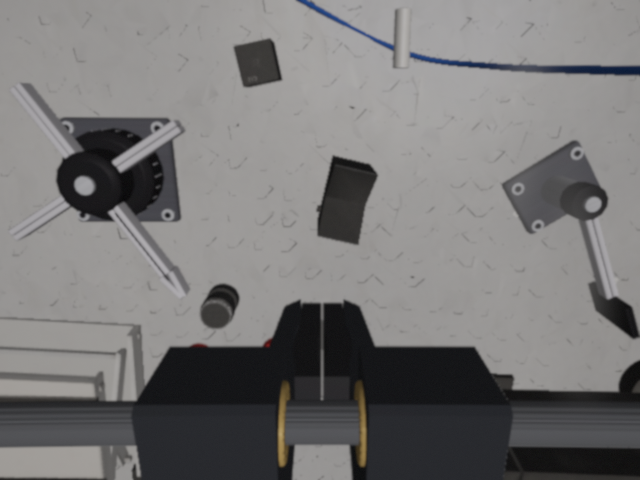

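```bash
python3 -c "
from fit import *
from tube import tube
print(fit('w8.png')); print(tube('w8.png')[0])
s=load('w8.png'); h=px2w(s,[(593,204)],.066)[0]; e=px2w(s,[(606,294)],.059)[0]-h; print(h,np.degrees(np.arctan2(e[1],e[0])),np.hypot(*e[:2]))
print(finish_job())"
```

```text
[ 0.4956 -0.1514 31.1323]
[ 0.61924978 -0.07362121]
[0.51153229 0.22519993 0.066     ] 21.099073526720073 0.08306251524298568
the job is handed in; nothing more can be done
None
```

The job is handed in. The selector pointer is aimed at the black lens tube to within about 0.3–1° (31.1–31.5° measured, tube at about 31.8–32.2°). After that I pushed the shutter arm open until it stalled against its stop; it swung about 76–80°, and no objects were seen to move.

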